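# Swap battery packs on the charging dock and start the charge

### The arm

A 6-joint arm with a two-finger parallel gripper is mounted at the origin on the work surface. World frame = base frame: x ahead of the robot, y to its left, z up, the work surface at z = 0. Lengths are in m, angles in rad, forces in N, time in s.
With the tool pointing down it reaches from about 0.325 to 0.875 m from the base axis. Payload 4.4 kg.
Tool frame: the origin (TCP) lies midway between the tips of the shut fingers; the grasp point (between the pads) lies 19 mm behind it; z points along the fingers, y is the line along which they close (so a half turn about z gives the same grasp; the last joint's range is limited). The gripper opens to 85 mm and grips with 20 to 120 N. Pads are 22 mm wide; open, the fingers measure 114 mm over their backs; the gripper's body (76 mm by 85 mm) begins 54 mm behind the grasp point. The pads swing forward as they close: fully open they stand 13 mm farther back than shut.
Start: joints at [1.04, 0.207, 1.542, -0, 1.393, -0.15], TCP at [0.213, 0.534, 0.231] pointing down, gripper open.
Joint ranges: [-2.73, 2.73], [-0.86, 2.22], [0.23, 2.46], [-1.11, 4.25], [0.08, 2.63], [-2.82, 2.82]. Speed limits (rad/s): [2.79, 2.79, 3.14, 3.14, 3.14, 3.14].

### API

Orientations are given as a unit quaternion [x, y, z, w].
In Python, from bench import r, imaging gives the robot as it stands. The module is installed in compiled form; this text tells all that it offers.
- The arm moves only by the tool play_rows, never from a script. Its argument "moves" is a list of rows, each a list of 4 numbers: the shift along the tool's x, y, z in mm, then the turn about the tool's z in rad. A call has 1 to 20 rows; each row is the pose to reach, as a shift and turn from the pose commanded when the call began, along the tool's axes at that moment; what a row does not reach only later rows make up. A row lasts 1/10 s, in which the tool goes at most 50 mm and 8.59 degrees, less where a joint would pass 70% of its speed; a pose out of reach is approached as far as the arm can. A call with a gripper value outside its range is refused whole. "jaw" is the finger opening in mm, from 0 to 85.4, set as the call begins (left out, the last holds). The fingers move at their own pace and stop on an object; the grip force is fixed at half the most. Time passes only in rows, so rows that repeat a pose let the fingers close. It gives the time, the measured TCP pose, the force, the opening and the grip force at its end, in the units of the state.
- r.read_state(): the state, without advancing time (a new reading comes with each control period).
- imaging.grab_frame(name): name is "scene" or "top" or "wrist"; returns the picture (480x640x3 uint8, red, green, blue); there is no depth.
- imaging.camera_params(name): a dict with "mtx" (3x3 intrinsics, pixels), "extrinsics" (4x4, takes a point from camera to world coordinates); the wrist camera has in their place "tool_from_camera" (4x4, takes a point from camera to tool coordinates, whose origin is the TCP and whose axes are the flange's). Camera axes: x right, y down, z forward; pixel columns grow to the right and rows downward; lengths in m; the calibration is good to about 2 mm. A picture is of the moment at which its call begins: read the wrist's pose just before it. camera_params takes no time and is no camera call.
- r.sign_off(): hands the job in; it is judged then, once.
The state is a dict: "t": time; "qpos": joint angles; "qvel": joint speeds; "tau": joint torques, N m; "ee_pos": TCP position; "tcp_rot": TCP orientation; "contact_force": force on the tool from outside, world axes, zero at the start; "ft_torque": the same for the moment, N m; "finger_gap": finger opening in m; "gripper_force": force on a finger pad.
Only numpy, scipy, OpenCV 4.12 (cv2) and the standard library are available. Lean on these libraries where they do the work, as an engineer would, in place of code of your own. Each camera call takes 0.05 s, during which the arm holds its last target. There are 200 camera calls.

### The job

Take the finished green pack off the charging dock and set it upright in the steel tray, and load every spent pack lying on the bench into the cradle of its own colour, tongue first under the keeper bar and rocked down until it lies flat and fully home. When all are loaded, press the dock's keys one at a time, white, orange, white again, then black, each right down and let go before the next. Leave the other things on the bench where they are.

Things in the scene. Friction and masses are not known exactly. Their poses are not given: they have to be found in the camera images.
- pack_red_mid (a point): Battery pack, 0.3 to 0.5 kg: black block 90 (x) x 50 (y) x 46 mm high, red band on top; at its +x end a grey tongue 40 wide, 8 high juts 10 mm from the foot. Point: centre of the block, half-way up; x to the tongue, z out of the top. Spent: starts flat on the bench (at least two of red, yellow, blue are present). Grip across the 50 mm.
- pack_yellow_mid (a point): Battery pack, 0.3 to 0.5 kg: black block 90 (x) x 50 (y) x 46 mm high, yellow band on top; at its +x end a grey tongue 40 wide, 8 high juts 10 mm from the foot. Point: centre of the block, half-way up; x to the tongue, z out of the top. Spent: starts flat on the bench (at least two of red, yellow, blue are present). Grip across the 50 mm.
- pack_blue_mid (a point): Battery pack, 0.3 to 0.5 kg: black block 90 (x) x 50 (y) x 46 mm high, blue band on top; at its +x end a grey tongue 40 wide, 8 high juts 10 mm from the foot. Point: centre of the block, half-way up; x to the tongue, z out of the top. Spent: starts flat on the bench (at least two of red, yellow, blue are present). Grip across the 50 mm.
- pack_green_mid (a point): Battery pack, 0.3 to 0.5 kg: black block 90 (x) x 50 (y) x 46 mm high, green band on top; at its +x end a grey tongue 40 wide, 8 high juts 10 mm from the foot. Point: centre of the block, half-way up; x to the tongue, z out of the top. Finished: starts seated in the blue cradle; to take it out raise its heel 0.3 rad, draw it back 10 mm, then lift.
- bay_red (a point): Cradle with red ends. Point: pocket floor (20 mm above the bench), below the centre of a seated pack's block; x to the keeper end (away from the robot), z up. All cradles are alike, fixed on the dock 92 mm apart in any order, black side walls (12 mm high) at y = +-26.5 mm, coloured heel wall (12 high) at x = -46, far wall at x = +56.
- bay_yellow (a point): Cradle with yellow ends. Point: pocket floor (20 mm above the bench), below the centre of a seated pack's block; x to the keeper end (away from the robot), z up. As the red one. A keeper bar bridges the far end from x = +47 to +64 mm, underside 11 and top 16 mm above the floor: the tongue goes under it, so a pack cannot go in flat: tilt it 0.2 to 0.35 rad.
- bay_blue (a point): Cradle with blue ends. Point: pocket floor (20 mm above the bench), below the centre of a seated pack's block; x to the keeper end (away from the robot), z up. As the red and yellow ones. Holds the green pack at the start. A seated pack's centre is 23 mm above this point, with 1 mm play either way in x and 1.5 in y.
- tray_in (a point): Open steel tray, 142 (x) x 116 (y) x 30 mm high outside, walls 5 mm, standing on the bench and not to be moved (fixed). The point is the centre of its inner floor, about 5 mm above the bench; z up, x along the long side.
- key_white_top (a point): Centre of the top of the white push key: round, 28 mm across, in an aluminium housing on the dock's far strip beyond the keepers; the three keys are 75 mm apart in any order. Pressed straight down; moves with the key.
- key_white (a joint): Travel of the white key in m: 0 up, 0.006 fully down (about 5 N, spring return); over 0.0045 counts as pressed right down, under 0.002 as let go.
- key_orange_top (a point): Centre of the top of the orange push key: round, 28 mm across, in an aluminium housing on the dock's far strip beyond the keepers; the three keys are 75 mm apart in any order. Pressed straight down; moves with the key.
- key_orange (a joint): Travel of the orange key in m: 0 up, 0.006 fully down (about 5 N, spring return); over 0.0045 counts as pressed right down, under 0.002 as let go.
- key_black_top (a point): Centre of the top of the black push key: round, 28 mm across, in an aluminium housing on the dock's far strip beyond the keepers; the three keys are 75 mm apart in any order. Pressed straight down; moves with the key.
- key_black (a joint): Travel of the black key in m: 0 up, 0.006 fully down (about 5 N, spring return); over 0.0045 counts as pressed right down, under 0.002 as let go.
- hammer: Bystander, to be left alone: hammer lying beyond the dock, lies along its x. Origin on its underside, z up.
- brush: Bystander, to be left alone: flat brush lying beyond the dock on the left, along its x. Origin on its underside, z up.
- wrench: Bystander, to be left alone: wrench lying beyond the dock, along its x. Origin on its underside, z up.
- spray: Bystander, to be left alone: yellow spray can, 56 mm across, 150 high, at the far right. Origin on its underside, z up.
- dip: Bystander, to be left alone: jar with blue lid, 64 mm across, 60 high, at the far left. Origin on its underside, z up.
- coupon: Bystander, to be left alone: flat dark steel plate 40 x 90 x 10 mm between robot and dock. Origin on its underside, z up.
- magnet: Bystander, to be left alone: red L-shaped magnetic square, arms 70 mm long, 20 mm high, between robot and dock. Origin on its underside, z up.
Not all that is in view belongs to the job. Leave any pink look-alike of the part that bears tray_in alone. What is shaped like the part that bears pack_yellow_mid but pink is not meant.

How it is judged:
By the outcome, as a careful person would: the job done as asked, in the order asked, and still so for the second after the job is handed in, with the robot touching nothing.
Of pack_red, pack_yellow, pack_blue only 2 to 3 are there at a start; the rules pass over those that are not, and their reading is None.
At some moment in a run one of pack_red, pack_yellow, pack_blue may be knocked a few centimetres aside while the robot is not near it.
It also fails if it takes over 208 s, if anything falls off the work surface, if the arm or the gripper's body presses on something with over 40 N, if the wrist force passes 120 N, or if a joint passes its speed limit or range.

## Working session

There is one attempt and no reset: what is moved stays moved. The work goes in short steps, Python scripts to look and compute and a tool call to move; the robot and the scene stay as the last step left them, time stands still between calls to the robot, and variables do not carry over. Pictures are saved under pics/ and viewed, at most 14 in all, crops included, and the job is handed in when it is done.

Besides the shell and the picture viewer there is one more tool, called in YAML: its name, and indented under it one key for each argument. play_rows: Moves the arm, as the interface text tells. Its arguments: {"type":"object","properties":{"moves":{"type":"array","items":{"type":"array","items":{"type":"number"}}},"jaw":{"type":"number"}},"required":["moves"]}

```bash
mkdir -p pics; ls
python3 - <<'E'
from bench import r, imaging
import cv2,numpy as np
np.set_printoptions(precision=4,suppress=True)
s=r.read_state();print(s)
for n in("scene","top","wrist"):
    cv2.imwrite(f"pics/{n}0.png",imaging.grab_frame(n)[:,:,::-1]);print(n,imaging.camera_params(n))
E
```

```text
pics
{'t': 0.0, 'qpos': array([ 1.0405,  0.2074,  1.543 , -0.    ,  1.3935, -0.1505]), 'qvel': array([ 0.0019, -0.0023, -0.0008,  0.0009, -0.0001, -0.0005]), 'tau': array([ -0.0004, -38.3031, -29.1598,  -0.0002,   0.0106,   0.    ]), 'ee_pos': array([0.2128, 0.5334, 0.2301]), 'tcp_rot': array([ 0.1888,  0.982 , -0.0011, -0.0004]), 'contact_force': array([-0.4884, -0.2226, -1.2218]), 'ft_torque': array([ 0.0022,  0.0359, -0.0043]), 'gripper_force': 0.0, 'finger_gap': 0.08500185075944587}
scene {'mtx': array([[509.2723,   0.    , 312.358 ],
       [  0.    , 509.2723, 243.5782],
       [  0.    ,   0.    ,   1.    ]]), 'extrinsics': array([[ 0.1997,  0.8179, -0.5396,  1.2286],
       [ 0.9798, -0.1626,  0.1163, -0.165 ],
       [ 0.0073, -0.552 , -0.8338,  1.1226],
       [ 0.    ,  0.    ,  0.    ,  1.    ]])}
top {'mtx': array([[599.8176,   0.    , 317.0325],
       [  0.    , 599.8176, 231.5335],
       [  0.    ,   0.    ,   1.    ]]), 'extrinsics': array([[ 0.028 , -0.9958,  0.0873,  0.4207],
       [-0.9994, -0.0298, -0.0198,  0.0077],
       [ 0.0223, -0.0867, -0.996 ,  1.5448],
       [ 0.    ,  0.    ,  0.    ,  1.    ]])}
wrist {'mtx': array([[407.0327,   0.    , 324.5179],
       [  0.    , 407.0327, 240.6675],
       [  0.    ,   0.    ,   1.    ]]), 'tool_from_camera': array([[-0.0002, -0.9543, -0.2989,  0.0765],
       [ 1.    , -0.0005,  0.0009,  0.0008],
       [-0.0011, -0.2989,  0.9543, -0.1427],
       [ 0.    ,  0.    ,  0.    ,  1.    ]])}
```

View pics/top0.png

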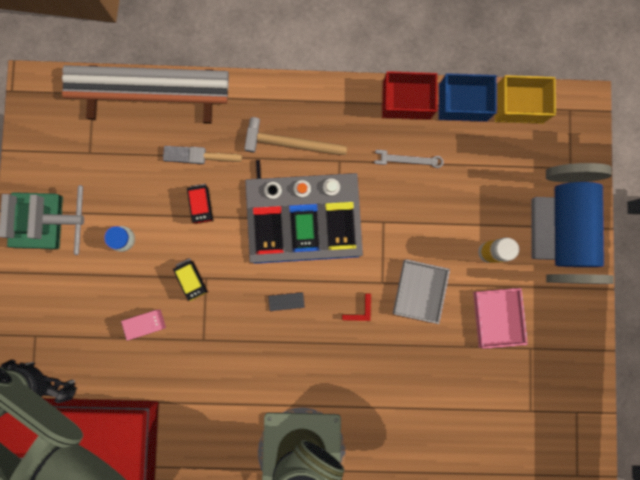

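View pics/scene0.png

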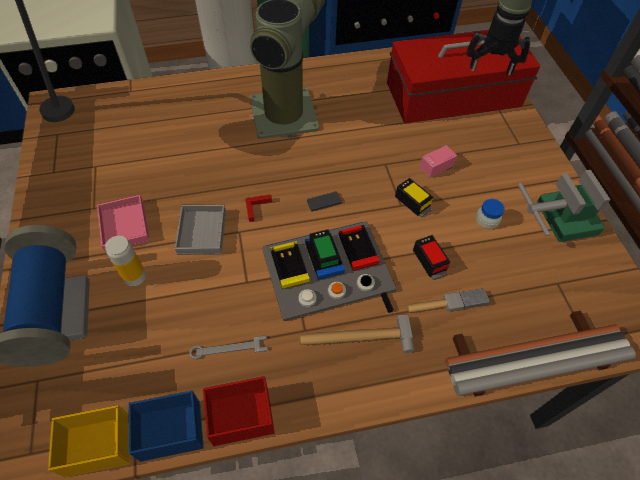

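Run:
```python
import cv2
a=cv2.imread("pics/top0.png")[150:345,115:385]
cv2.imwrite("pics/crop0.png",cv2.resize(a,(800,578),interpolation=cv2.INTER_CUBIC))
```

```text
(no output)
```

View pics/crop0.png

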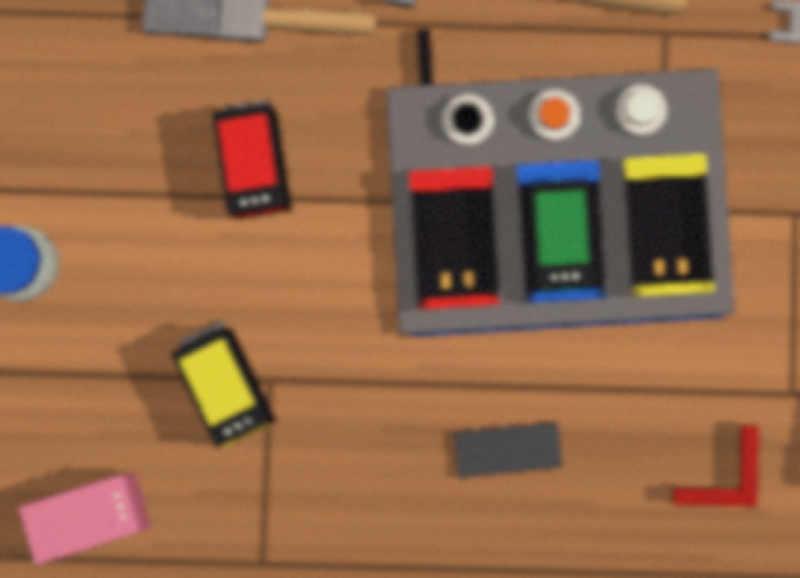

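```bash
cat > h.py <<'E'
from bench import r, imaging
import cv2,numpy as np
from scipy.spatial.transform import Rotation as R
np.set_printoptions(precision=4,suppress=True)
def grab(n,save=None):
    s=r.read_state(); im=imaging.grab_frame(n); p=imaging.camera_params(n)
    if n=="wrist":
        T=np.eye(4);T[:3,:3]=R.from_quat(s["tcp_rot"]).as_matrix();T[:3,3]=s["ee_pos"];E=T@p["tool_from_camera"]
    else:E=p["extrinsics"]
    if save: cv2.imwrite(f"pics/{save}.png",im[:,:,::-1])
    return im,p["mtx"],E
def plane(uv,K,E,z):
    uv=np.atleast_2d(np.asarray(uv,float)); d=np.c_[uv,np.ones(len(uv))]@np.linalg.inv(K).T@E[:3,:3].T
    return E[:3,3]+d*((z-E[2,3])/d[:,2])[:,None]
def pix(P,K,E):
    c=(np.atleast_2d(P)-E[:3,3])@E[:3,:3]; c=c@K.T; return c[:,:2]/c[:,2:]
RNG=dict(red=[(0,150,70),(6,255,255)],yellow=[(24,130,80),(34,255,255)],green=[(50,90,40),(85,255,255)],blue=[(105,130,50),(125,255,255)],
 pink=[(165,60,120),(179,170,255)],orange=[(7,190,170),(14,255,255)])
def blobs(im,c,amin=60):
    hsv=cv2.cvtColor(im,cv2.COLOR_RGB2HSV); m=cv2.inRange(hsv,*map(np.array,RNG[c]))
    if c=="red": m|=cv2.inRange(hsv,np.array((174,170,70)),np.array((179,255,255)))
    cs,_=cv2.findContours(m,cv2.RETR_EXTERNAL,cv2.CHAIN_APPROX_NONE)
    return sorted([k for k in cs if cv2.contourArea(k)>amin],key=lambda k:-cv2.contourArea(k))
def rect(k,K,E,z):
    """min-area rectangle of a contour cast on plane z: centre, (long,short), angle of long side"""
    P=plane(k[:,0,:],K,E,z)[:,:2].astype(np.float32)*1000
    (cx,cy),(w,h),a=cv2.minAreaRect(P); a=np.deg2rad(a)
    if w<h:w,h,a=h,w,a+np.pi/2
    return np.array([cx,cy,w,h,(a+np.pi/2)%np.pi-np.pi/2])
def goto(x,y,z,yaw=None):
    """shift (mm, tool axes) and turn; yaw = direction of tool x axis in world, mod pi"""
    s=r.read_state();M=R.from_quat(s["tcp_rot"]).as_matrix();d=M.T@(np.array([x,y,z])-s["ee_pos"])*1000
    cur=np.arctan2(M[1,0],M[0,0]); t=0
    if yaw is not None: t=-((yaw-cur+np.pi/2)%np.pi-np.pi/2)  # tool z down: turn reverses
    print("shift",d.round(1),"turn",round(t,3),"tcp",s["ee_pos"],"yaw",round(cur,3),"q6",s["qpos"][5].round(2),"t",s["t"])
E
python3 - <<'E'
from h import *
im,K,E=grab("top")
for c,z in [("red",.046),("yellow",.046),("green",.066),("blue",.034),("orange",.05)]:
    for k in blobs(im,c,15):
        m=cv2.minAreaRect(k);print(c,np.round(m[0]),rect(k,K,E,z).round(2))
for n,uv in dict(w=(332,186),o=(302,188),b=(272,189)).items():print(n,plane(uv,K,E,.05))
for z in(0.03,0.005):print(plane([(404,260),(448,268),(438,322),(394,313)],K,E,z))
E
```

```text
red [103. 444.] [ 20.78 482.21 208.27 162.48  -1.55]
red [410.  95.] [ 911.2  -249.91  141.6   120.95   -1.56]
red [ 13. 435.] [ 39.   697.98 103.    67.36   0.97]
red [198. 201.] [619.85 278.55  65.51  46.52   0.19]
red [116. 404.] [117.98 453.22 205.58  74.27   1.25]
red [356. 307.] [ 366.85 -124.33   69.97   64.19   -1.54]
red [267. 210.] [601.57 106.1   68.26  19.23  -1.48]
red [270. 251.] [499.73  95.14  62.32  10.    -1.54]
yellow [188. 278.] [425.8  295.42  65.72  46.05   0.5 ]
yellow [339. 206.] [618.38 -75.7   70.86  19.71  -1.47]
yellow [342. 247.] [515.84 -85.82  65.61  11.27  -1.48]
green [ 34. 220.] [556.9  672.31 129.42 119.74  -0.01]
green [304. 226.] [563.17   9.67  64.7   47.     0.03]
green [ 50. 204.] [599.49 636.96  48.98  45.34   1.52]
blue [579. 224.] [ 594.05 -691.53  215.62  118.67   -0.01]
blue [467.  97.] [ 915.79 -402.78  143.73  117.89   -1.57]
blue [116. 237.] [523.42 481.15  54.98  52.02   1.28]
blue [303. 208.] [611.93  15.87  68.65  18.35  -1.49]
blue [306. 249.] [509.17   4.36  60.53  10.25  -1.47]
orange [302. 188.] [661.74  20.13  17.81  17.61   0.03]
w [[ 0.668  -0.0566  0.05  ]]
o [[0.6605 0.0188 0.05  ]]
b [[0.6556 0.0941 0.05  ]]
[[ 0.4877 -0.2448  0.03  ]
 [ 0.4707 -0.3569  0.03  ]
 [ 0.3344 -0.3329  0.03  ]
 [ 0.3538 -0.2216  0.03  ]]
[[ 0.4888 -0.2489  0.005 ]
 [ 0.4715 -0.363   0.005 ]
 [ 0.3329 -0.3385  0.005 ]
 [ 0.3527 -0.2254  0.005 ]]
```

Run:
```python
from h import *
goto(.54,.01,.23,.09)
```

```text
shift [-497.9 -365.1    1. ] turn -0.47 tcp [0.2129 0.5336 0.2305] yaw 2.762 q6 -0.15 t 0.2
```

play_rows:
  moves:
    - [-498,-365,0,-0.47]
    - [-498,-365,0,-0.47]
    - [-498,-365,0,-0.47]
    - [-498,-365,0,-0.47]
    - [-498,-365,0,-0.47]
    - [-498,-365,0,-0.47]
    - [-498,-365,0,-0.47]
    - [-498,-365,0,-0.47]
    - [-498,-365,0,-0.47]
    - [-498,-365,0,-0.47]
    - [-498,-365,0,-0.47]
    - [-498,-365,0,-0.47]
    - [-498,-365,0,-0.47]
    - [-498,-365,0,-0.47]
    - [-498,-365,0,-0.47]
    - [-498,-365,0,-0.47]
  jaw: 70

```text
t: 1.8
ee_pos: [0.5396, 0.0113, 0.2309]
tcp_rot: [-0.046, 0.999, 0.0, -0.001]
contact_force: [-0.4, 0.7, 0.3]
finger_gap: 0.0701
gripper_force: 0.0
```

Run:
```python
from h import *
im,K,E=grab("wrist","w1")
goto(.54,.01,.23,.09)
for c,z in [("red",.036),("yellow",.036),("green",.066),("blue",.036),("orange",.05)]:
    for k in blobs(im,c,100):
        m=cv2.minAreaRect(k);print(c,np.round(m[0]),rect(k,K,E,z).round(2))
```

```text
shift [-0.2 -1.6  1.1] turn 0.002 tcp [0.5396 0.0116 0.2311] yaw -3.05 q6 -1.8 t 1.85
red [612. 322.] [624.26 287.4   63.53  42.66   0.19]
red [421. 284.] [602.23 105.58  70.69  16.58  -1.48]
red [429. 167.] [497.89  95.16  69.63   8.16  -1.48]
red [603. 263.] [567.03 262.06  55.91  10.69  -1.38]
red [128.   7.] [ 402.39 -144.82   19.39    9.16   -1.48]
red [119. 470.] [ 840.24 -178.61   25.44   24.98    0.09]
green [319. 242.] [561.5   10.22  60.69  41.07   0.09]
blue [320. 166.] [505.66   5.28  66.82   7.34  -1.48]
blue [320. 285.] [610.97  14.54  67.79  15.61  -1.48]
```

View pics/w1.png

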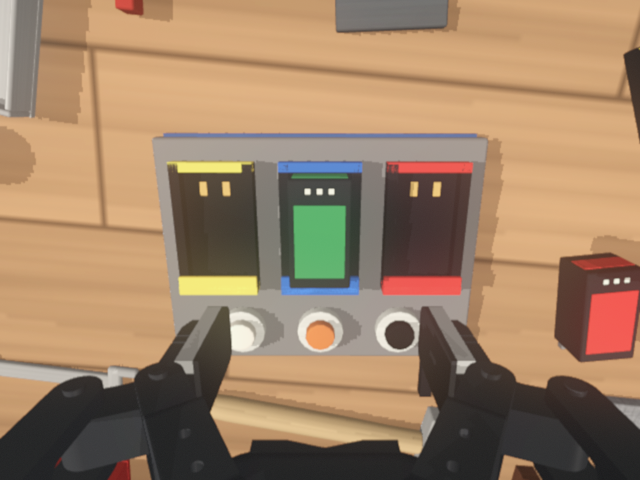

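Run:
```python
from h import *
goto(.5338,.0073,.033,.093)
```

```text
shift [  6.1  -3.8 198.1] turn -0.001 tcp [0.5396 0.0116 0.2311] yaw -3.05 q6 -1.8 t 1.85
```

play_rows:
  moves:
    - [6,-4,50,0]
    - [6,-4,100,0]
    - [6,-4,140,0]
    - [6,-4,165,0]
    - [6,-4,185,0]
    - [6,-4,198,0]
    - [6,-4,198,0]
    - [6,-4,198,0]

```text
t: 2.65
ee_pos: [0.5353, 0.0064, 0.0341]
tcp_rot: [-0.046, 0.999, -0.0, 0.001]
contact_force: [0.0, -0.2, 0.9]
finger_gap: 0.0702
gripper_force: 0.0
```

play_rows:
  moves:
    - [0,0,0,0]
    - [0,0,0,0]
    - [0,0,0,0]
    - [0,0,0,0]
    - [0,0,0,0]
    - [0,0,0,0]
  jaw: 40

```text
t: 3.25
ee_pos: [0.5364, 0.0058, 0.0352]
tcp_rot: [-0.045, 0.999, -0.0, 0.002]
contact_force: [0.4, 1.0, 6.5]
finger_gap: 0.049
gripper_force: 65.0
```

play_rows:
  moves:
    - [-0.5,0,-2,0]
    - [-1,0,-4,0]
    - [-2,0,-6,0]
    - [-2.5,0,-8,0]
    - [-3,0,-10,0]
    - [-4,0,-12,0]
    - [-4.5,0,-14,0]
    - [-5,0,-16,0]
    - [-5,0,-18,0]
    - [-5,0,-18,0]

```text
t: 4.25
ee_pos: [0.5392, 0.0065, 0.0513]
tcp_rot: [-0.045, 0.999, 0.0, -0.001]
contact_force: [1.9, 1.5, -13.1]
finger_gap: 0.0489
gripper_force: 65.2
```

Run:
```python
from h import *
im,K,E=grab("wrist","w2")
goto(.5338,.0073,.033,.093);print(r.read_state()["contact_force"])
```

```text
shift [ 5.3  1.3 18.3] turn -0.003 tcp [0.5392 0.0065 0.0513] yaw -3.051 q6 -1.81 t 4.3
[  2.2478   1.1994 -11.6652]
```

View pics/w2.png

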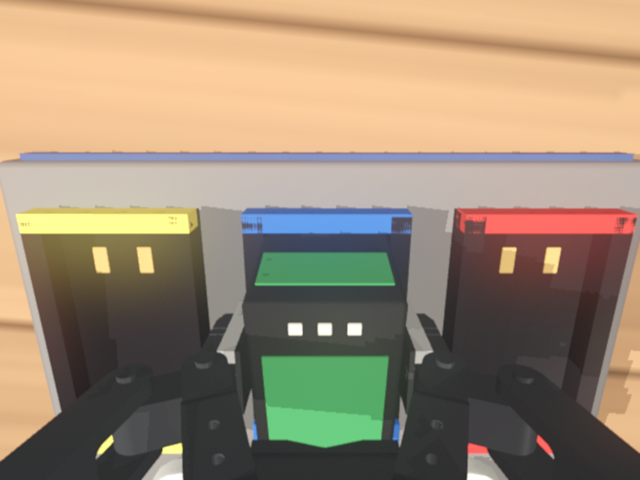

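play_rows:
  moves:
    - [2,0,-1,0]
    - [5,0,-2,0]
    - [8,0,-2,0]
    - [11,0,-2,0]
    - [14,0,-2,0]
    - [16,0,-2,0]
    - [16,0,-2,0]
    - [16,0,-10,0]
    - [16,0,-20,0]
    - [16,0,-40,0]
    - [16,0,-70,0]
    - [16,0,-100,0]
    - [16,0,-100,0]

```text
t: 5.6
ee_pos: [0.5286, 0.0043, 0.1573]
tcp_rot: [-0.045, 0.999, -0.001, 0.006]
contact_force: [2.0, -0.2, -3.7]
finger_gap: 0.0493
gripper_force: 66.5
```

Run:
```python
from h import *
im,K,E=grab("scene","s2")
hsv=cv2.cvtColor(im,cv2.COLOR_RGB2HSV)
cv2.imwrite("pics/s2c.png",cv2.resize(im[150:320,170:400,::-1],(800,591),interpolation=cv2.INTER_CUBIC))
```

```text
(no output)
```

View pics/s2c.png

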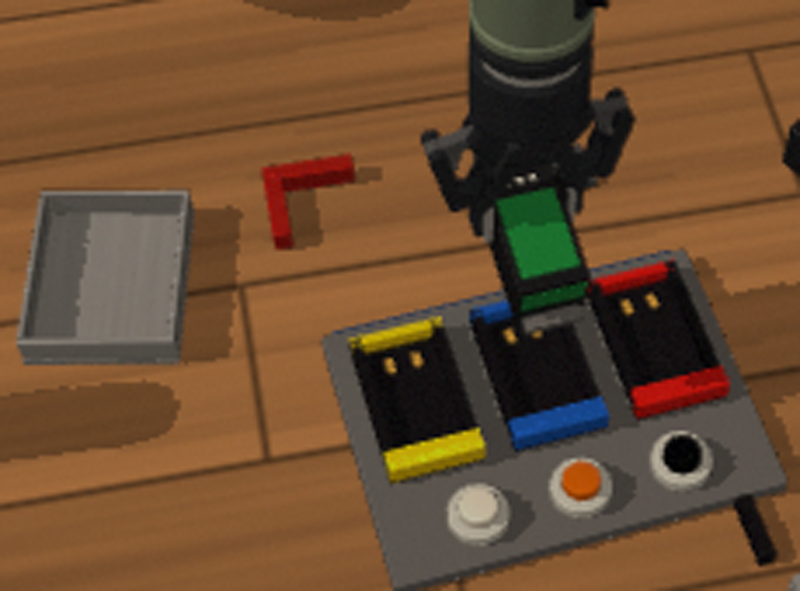

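Run:
```python
from h import *
goto(.387,-.2847,.10,-.173)
```

```text
shift [ 165.5 -275.3   53.8] turn 0.263 tcp [0.5266 0.0045 0.1545] yaw -3.051 q6 -1.82 t 5.65
```

play_rows:
  moves:
    - [20,-35,0,0.05]
    - [50,-80,0,0.1]
    - [75,-125,0,0.15]
    - [100,-165,0,0.2]
    - [125,-205,0,0.25]
    - [145,-240,10,0.263]
    - [155,-260,25,0.263]
    - [162,-270,40,0.263]
    - [165,-275,54,0.263]
    - [165,-275,54,0.263]
    - [165,-275,54,0.263]

```text
t: 6.75
ee_pos: [0.3834, -0.2828, 0.0959]
tcp_rot: [0.086, 0.996, 0.001, -0.001]
contact_force: [0.3, -0.0, -4.1]
finger_gap: 0.0491
gripper_force: 66.1
```

Run:
```python
from h import *
goto(.387,-.2847,.04,-.173)
im,K,E=grab("wrist","w3")
```

```text
shift [-4.  -1.4 55.9] turn -0.0 tcp [ 0.3834 -0.2828  0.0959] yaw 2.968 q6 -2.22 t 6.75
```

View pics/w3.png

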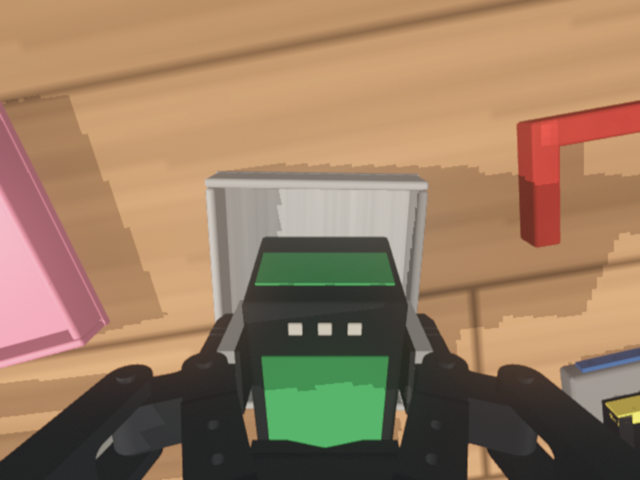

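Run:
```python
from h import *
p=imaging.camera_params("wrist");s=r.read_state();T=np.eye(4);T[:3,:3]=R.from_quat(s["tcp_rot"]).as_matrix();T[:3,3]=s["ee_pos"];E=T@p["tool_from_camera"]
print(plane([(207,183),(427,183)],p["mtx"],E,.03), plane([(207,183),(427,183)],p["mtx"],E,.03)[:,:2].mean(0)+71*np.array([.985,-.172])/1000)
```

```text
[[ 0.3325 -0.3347  0.03  ]
 [ 0.3521 -0.2228  0.03  ]] [ 0.4123 -0.291 ]
```

play_rows:
  moves:
    - [-5,-3,10,0]
    - [-5,-3,30,0]
    - [-5,-3,42,0]
    - [-5,-3,50,0]
    - [-5,-3,54,0]
    - [-4,-3,57,0]
    - [-3,-3,60,0]
    - [-2,-3,63,0]
    - [-1,-3,66,0]
    - [0,-3,69,0]
    - [1,-3,72,0]
    - [2,-3,75,0]
    - [2,-3,75,0]
    - [2,-3,75,0]

```text
t: 8.2
ee_pos: [0.3817, -0.2875, 0.0239]
tcp_rot: [0.086, 0.996, -0.001, 0.0]
contact_force: [-6.3, 1.2, 7.9]
finger_gap: 0.0491
gripper_force: 68.2
```

play_rows:
  moves:
    - [0,0,0,0]
    - [0,0,0,0]
    - [0,0,0,0]
    - [0,0,0,0]
    - [0,0,-20,0]
    - [0,0,-50,0]
    - [0,0,-90,0]
    - [0,0,-130,0]
    - [0,0,-150,0]
    - [0,0,-150,0]
    - [0,0,-150,0]
  jaw: 66

```text
t: 9.3
ee_pos: [0.3817, -0.2863, 0.1721]
tcp_rot: [0.086, 0.996, -0.0, 0.0]
contact_force: [-1.0, 0.4, -0.5]
finger_gap: 0.0657
gripper_force: 0.0
```

Run:
```python
from h import *
im,K,E=grab("wrist","w4")
for k in blobs(im,"green",100)[:3]:print(cv2.minAreaRect(k)[0],rect(k,K,E,.051))
im,K,E=grab("top")
for c in("red","yellow"):
  for k in blobs(im,c,15):
    m=cv2.minAreaRect(k)
    if m[0][0]<230 and 150<m[0][1]<340:print(c,np.round(m[0]),rect(k,K,E,.046).round(2))
goto(.62,.279,.22,.19)
goto(.42,.292,.22,.5)
```

```text
(322.9999694824219, 264.5) [ 405.8925 -290.5254   59.879    40.7884   -0.1731]
red [198. 201.] [620.1  278.78  64.53  46.16   0.19]
shift [-138.4  597.2  -48.6] turn -0.363 tcp [ 0.3808 -0.2854  0.1704] yaw 2.969 q6 -2.22 t 9.4
shift [ 60.8 575.7 -48.1] turn -0.673 tcp [ 0.3808 -0.2854  0.1704] yaw 2.969 q6 -2.22 t 9.4
```

View pics/w4.png

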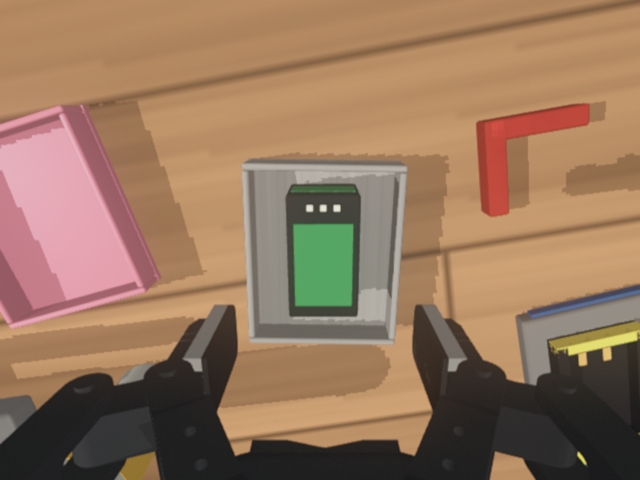

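Run:
```python
from h import *
im,K,E=grab("top","t5")
for k in blobs(im,"yellow",15):
    m=cv2.minAreaRect(k);print(np.round(m[0]),rect(k,K,E,.046).round(2))
```

```text
[339. 206.] [618.37 -75.6   70.65  19.71  -1.47]
[342. 247.] [515.92 -85.81  65.61  11.42  -1.48]
```

View pics/t5.png

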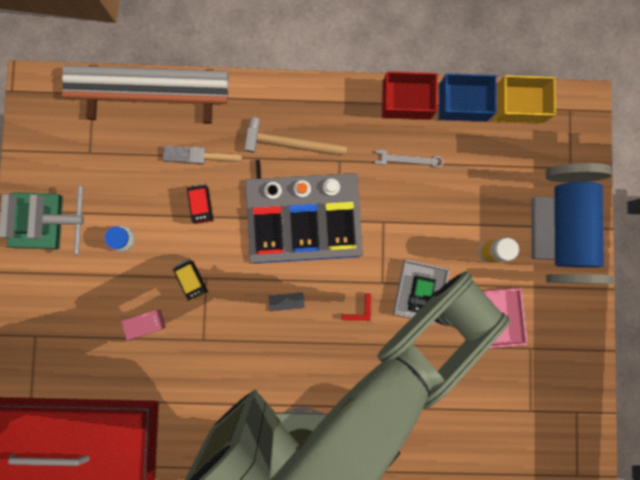

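play_rows:
  moves:
    - [6,50,-30,-0.05]
    - [12,100,-48,-0.1]
    - [18,150,-48,-0.15]
    - [24,200,-48,-0.2]
    - [30,250,-48,-0.3]
    - [35,300,-48,-0.4]
    - [40,350,-48,-0.5]
    - [45,400,-48,-0.6]
    - [50,450,-48,-0.673]
    - [55,500,-48,-0.673]
    - [58,540,-48,-0.673]
    - [61,576,-48,-0.673]
    - [61,576,-48,-0.673]
    - [61,576,-48,-0.673]
    - [61,576,-48,-0.673]

```text
t: 10.95
ee_pos: [0.4201, 0.2903, 0.219]
tcp_rot: [-0.247, 0.969, -0.001, -0.001]
contact_force: [-0.7, -0.0, -0.2]
finger_gap: 0.066
gripper_force: 0.0
```

```bash
sed -i 's/yellow=\[(24,130,80)/yellow=[(19,165,80)/' h.py
python3 - <<'E'
from h import *
im,K,E=grab("wrist","w6")
for k in blobs(im,"yellow",100)[:3]:print(cv2.minAreaRect(k)[0],rect(k,K,E,.046))
goto(.42,.292,.22,.5)
E
```

```text
shift [-0.6  1.8 -0.6] turn -0.001 tcp [0.4203 0.2901 0.2194] yaw -2.643 q6 -1.63 t 11.0
```

View pics/w6.png

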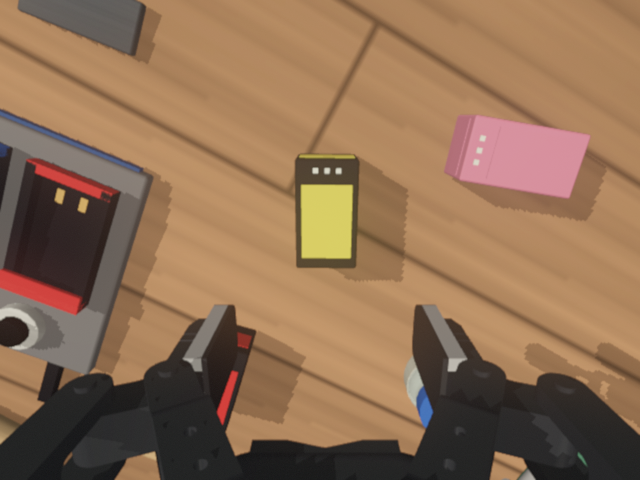

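```bash
sed -i 's/yellow=\[(19,165,80)/yellow=[(21,110,80)/' h.py
python3 - <<'E'
from h import *
im=cv2.imread("pics/w6.png")[:,:,::-1].copy()
s=r.read_state();p=imaging.camera_params("wrist");T=np.eye(4);T[:3,:3]=R.from_quat(s["tcp_rot"]).as_matrix();T[:3,3]=s["ee_pos"];E=T@p["tool_from_camera"];K=p["mtx"]
for k in blobs(im,"yellow",100)[:3]:
    q=rect(k,K,E,.046);print(cv2.minAreaRect(k)[0],q)
print(plane([(297,157),(358,157),(296,267),(356,267)],K,E,.046))
E
```

```text
(326.5, 221.5) [425.9362 295.6865  62.5657  42.3146   0.4806]
(327.0, 156.0) [379.7137 270.9927  42.8209   3.0066  -1.0723]
[[0.3913 0.2512 0.046 ]
 [0.369  0.2922 0.046 ]
 [0.4716 0.2919 0.046 ]
 [0.4477 0.3356 0.046 ]]
```

Run:
```python
from h import *
goto(.4202,.2928,.015,.485)
```

```text
shift [ -1.6   2.5 204.4] turn 0.014 tcp [0.4203 0.2901 0.2194] yaw -2.643 q6 -1.63 t 11.0
```

play_rows:
  moves:
    - [-1.5,2.5,50,0.014]
    - [-1.5,2.5,100,0.014]
    - [-1.5,2.5,145,0.014]
    - [-1.5,2.5,175,0.014]
    - [-1.5,2.5,195,0.014]
    - [-1.5,2.5,204,0.014]
    - [-1.5,2.5,204,0.014]
    - [-1.5,2.5,204,0.014]

```text
t: 11.8
ee_pos: [0.422, 0.2942, 0.0174]
tcp_rot: [-0.24, 0.971, 0.0, 0.001]
contact_force: [0.7, -0.1, 0.9]
finger_gap: 0.0659
gripper_force: 0.0
```

play_rows:
  moves:
    - [0,0,0,0]
    - [0,0,0,0]
    - [0,0,0,0]
    - [0,0,0,0]
    - [0,0,0,0]
    - [0,0,-30,0]
    - [0,0,-70,0]
    - [0,0,-105,0]
    - [0,0,-105,0]
    - [0,0,-105,0]
  jaw: 40

```text
t: 12.8
ee_pos: [0.4207, 0.2945, 0.1216]
tcp_rot: [-0.241, 0.971, 0.0, 0.0]
contact_force: [-0.2, -0.1, -4.5]
finger_gap: 0.0488
gripper_force: 64.4
```

Run:
```python
from h import *
im,K,E=grab("wrist","w7")
for k in blobs(im,"yellow",100)[:3]:print(cv2.minAreaRect(k)[0],rect(k,K,E,r.read_state()["ee_pos"][2]+.031))
c,s_=np.cos(.093),np.sin(.093)
for bx in(-14,): goto(.5644+bx*c/1000,-.0818+bx*s_/1000,.12,.093)
```

```text
(325.5, 359.5) [421.6851 296.4635  60.6789  41.4942   0.4863]
(324.5, 201.0) [374.2953 270.9262  40.0833   4.6025  -1.0846]
(402.0, 335.0) [400.8859 312.5519  17.0445   2.5279   0.5403]
shift [  60.3 -394.5    0.1] turn 0.393 tcp [0.4194 0.2938 0.12  ] yaw -2.655 q6 -1.62 t 12.85
```

play_rows:
  moves:
    - [6,-40,0,0.05]
    - [14,-85,0,0.1]
    - [20,-130,0,0.15]
    - [26,-175,0,0.2]
    - [34,-220,0,0.25]
    - [40,-265,0,0.3]
    - [46,-305,0,0.35]
    - [52,-345,0,0.393]
    - [56,-375,0,0.393]
    - [58,-390,0,0.393]
    - [58,-394,0,0.393]
    - [58,-394,0,0.393]
    - [58,-394,0,0.393]
    - [58,-394,0,0.393]

```text
t: 14.25
ee_pos: [0.553, -0.0794, 0.1209]
tcp_rot: [-0.048, 0.999, 0.0, -0.001]
contact_force: [-0.9, 0.1, -3.4]
finger_gap: 0.0493
gripper_force: 64.4
```

Run:
```python
from h import *
im,K,E=grab("wrist","w8")
zt=r.read_state()["ee_pos"][2]
for c in("yellow","blue"):
  for k in blobs(im,c,100)[:5]:print(c,cv2.minAreaRect(k)[0],"band",rect(k,K,E,zt+.0286),"wall",rect(k,K,E,.032))
c,s_=np.cos(.093),np.sin(.093)
for bx in(-11,): goto(.5644+bx*c/1000,-.0818+bx*s_/1000,.055,.093)
```

```text
yellow (327.0, 359.5) band [554.6783 -77.5447  60.913   47.2717   0.0945] wall [634.6971 -68.9953 123.881   96.1383   0.0944]
yellow (324.5, 200.5) band [500.7809 -83.4519  40.3269   4.9145  -1.4761] wall [525.084  -81.0088  82.0143   9.9948  -1.4761]
yellow (317.0, 180.5) band [495.3087 -86.0822  34.2362   4.7704  -1.4761] wall [513.955  -86.3583  69.6275   9.7017  -1.4761]
blue (476.5, 182.5) band [491.6414 -41.5772  34.9574   4.2243  -1.476 ] wall [506.4967   4.1532  71.0942   8.5911  -1.476 ]
blue (479.0, 347.0) band [543.5193 -30.1239  23.791    9.4734  -1.4765] wall [612.0027  27.4463  48.3846  19.2663  -1.4765]
shift [ 0.  -3.2 66.1] turn 0.002 tcp [ 0.5532 -0.0796  0.1211] yaw -3.047 q6 -1.96 t 14.3
```

View pics/w8.png

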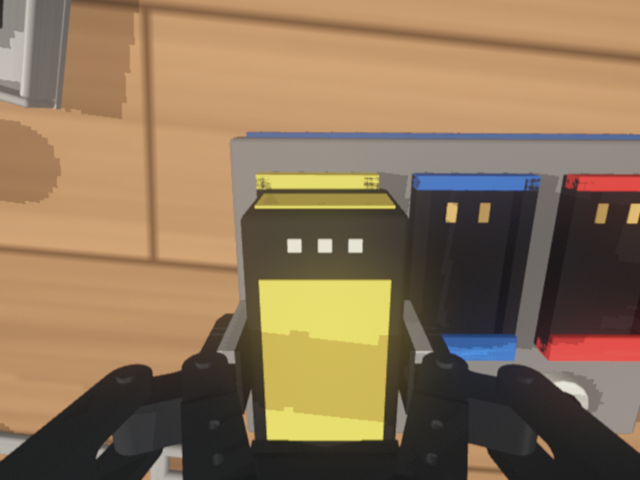

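play_rows:
  moves:
    - [0,-4,30,0]
    - [0,-4,55,0]
    - [0,-4,66,0]
    - [0,-4,70,0]
    - [0,-4,72,0]
    - [-1,-4,73,0]
    - [-2,-4,74,0]
    - [-2.5,-4,75,0]
    - [-3.5,-4,76,0]
    - [-4,-4,77,0]
    - [-4,-4,78,0]
    - [-4,-4,78,0]

```text
t: 15.5
ee_pos: [0.5597, -0.0848, 0.0464]
tcp_rot: [-0.047, 0.999, -0.0, 0.002]
contact_force: [-4.4, 2.8, 8.6]
finger_gap: 0.0492
gripper_force: 66.5
```

Run:
```python
from h import *
im,K,E=grab("wrist","w9");s=r.read_state();print(s["contact_force"],s["ft_torque"],s["ee_pos"])
im2,K,E=grab("scene")
a=cv2.resize(im2[205:325,250:410],(640,480),interpolation=cv2.INTER_CUBIC)
cv2.imwrite("pics/m9.png",cv2.resize(np.hstack([im,a]),(800,300))[:,:,::-1])
```

```text
[-4.1098  2.5041  8.6419] [ 0.37    1.1594 -0.1001] [ 0.5597 -0.0848  0.0464]
```

View pics/m9.png

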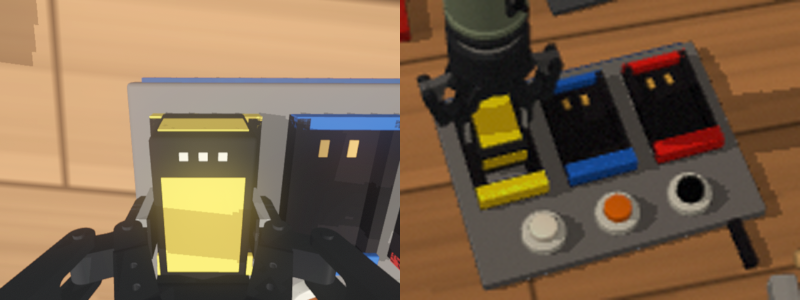

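play_rows:
  moves:
    - [0,0,1,0]
    - [0,0,2,0]
    - [0,0,3,0]
    - [0,0,4,0]
    - [0,0,5,0]
    - [0,0,5,0]

```text
t: 16.2
ee_pos: [0.5615, -0.0847, 0.0443]
tcp_rot: [-0.047, 0.999, -0.0, 0.003]
contact_force: [-7.8, 4.9, 22.1]
finger_gap: 0.0487
gripper_force: 68.5
```

Run:
```python
from h import *
im,K,E=grab("wrist");s=r.read_state();print(s["contact_force"],s["ft_torque"],s["ee_pos"])
im2,K2,E2=grab("scene")
for k in blobs(im,"yellow",100)[:5]:
    x,y,w,h=cv2.boundingRect(k);print(x,y,w,h)
a=cv2.resize(im2[205:325,250:410],(640,480),interpolation=cv2.INTER_CUBIC)
cv2.imwrite("pics/m10.png",cv2.resize(np.hstack([im,a]),(800,300))[:,:,::-1])
```

```text
[-7.942   4.238  20.8057] [0.8327 1.5837 0.0725] [ 0.5615 -0.0847  0.0443]
253 281 161 152
250 187 151 26
389 179 32 26
391 403 15 38
238 178 25 26
```

View pics/m10.png

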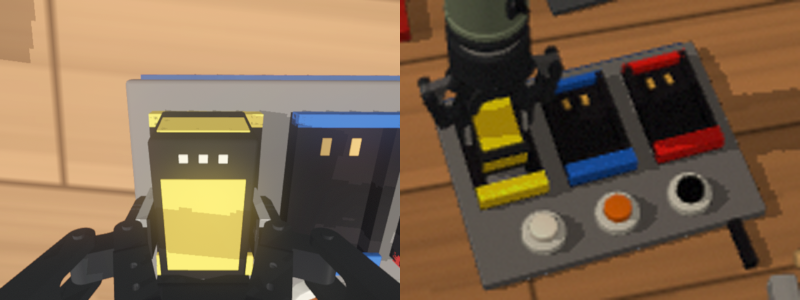

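play_rows:
  moves:
    - [0,0,-2,0]
    - [0,1,-2,0]
    - [0,2,-2,0]
    - [0,2,-1,0]
    - [0,2,0,0]
    - [0,2,0,0]

```text
t: 16.9
ee_pos: [0.5616, -0.0846, 0.0443]
tcp_rot: [-0.047, 0.999, -0.002, 0.003]
contact_force: [-7.7, 0.2, 20.2]
finger_gap: 0.0492
gripper_force: 68.5
```

```bash
cat > w.py <<'E'
from h import *
import sys
c=sys.argv[1]
im,K,E=grab("wrist");s=r.read_state();print("F",s["contact_force"],"M",s["ft_torque"],"p",s["ee_pos"])
b=[cv2.boundingRect(k) for k in blobs(im,c,60)]
for x in b[:6]:print(x)
E
python3 w.py yellow
```

```text
F [-5.7095  0.1072 19.8711] M [0.0348 1.6777 0.0915] p [ 0.5616 -0.0846  0.0443]
(250, 281, 164, 152)
(250, 187, 151, 26)
(391, 402, 15, 39)
(238, 178, 24, 26)
(389, 179, 32, 16)
(250, 402, 8, 39)
```

play_rows:
  moves:
    - [0,0,-3,0]
    - [0,0,-6,0]
    - [0,0,-7,0]
    - [0,0,-7,0]
    - [0,0,-7,0]

```text
t: 17.45
ee_pos: [0.5579, -0.0826, 0.045]
tcp_rot: [-0.047, 0.999, 0.0, 0.0]
contact_force: [-0.2, -0.2, -2.1]
finger_gap: 0.0491
gripper_force: 65.6
```

```bash
python3 w.py yellow
```

```text
F [ 0.4402 -0.3436 -2.3649] M [ 0.0028 -0.0094  0.0191] p [ 0.5578 -0.0826  0.045 ]
(250, 283, 164, 151)
(250, 187, 150, 25)
(233, 187, 24, 25)
(245, 408, 13, 38)
(394, 187, 20, 26)
(392, 408, 8, 33)
```

play_rows:
  moves:
    - [0,0,1,0]
    - [0,0,2,0]
    - [0,0,3,0]
    - [0,0,4,0]
    - [0,0,4,0]

```text
t: 18.0
ee_pos: [0.5581, -0.0826, 0.0445]
tcp_rot: [-0.047, 0.999, 0.0, -0.0]
contact_force: [-7.8, 2.0, 19.8]
finger_gap: 0.0489
gripper_force: 68.3
```

```bash
python3 w.py yellow;python3 - <<'E'
from h import *
im2,K2,E2=grab("scene")
cv2.imwrite("pics/m11.png",cv2.resize(im2[220:300,255:365,::-1],(770,560),interpolation=cv2.INTER_CUBIC))
E
```

```text
F [-8.0872  2.982  18.1975] M [ 0.4419  1.5747 -0.0727] p [ 0.5582 -0.0826  0.0446]
(253, 284, 161, 149)
(250, 187, 151, 26)
(233, 186, 23, 26)
(245, 408, 13, 38)
(391, 409, 9, 33)
(394, 186, 20, 12)
```

View pics/m11.png

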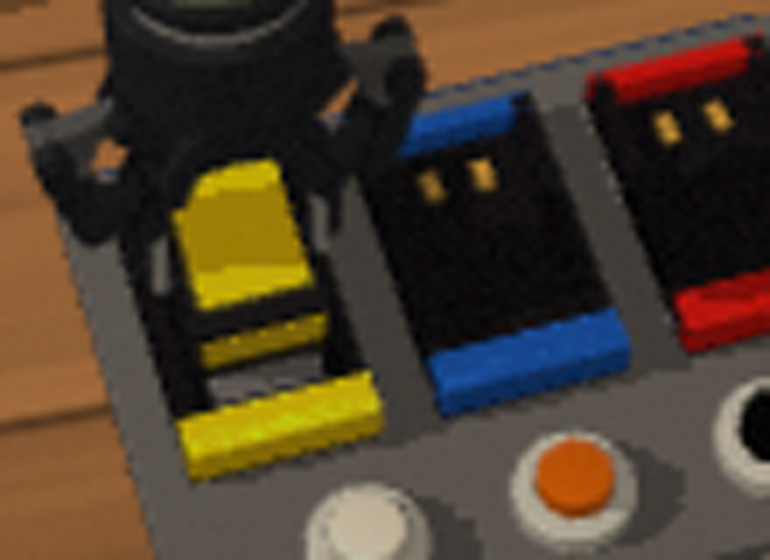

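play_rows:
  moves:
    - [0,0,-2,0]
    - [-2,0,-3,0]
    - [-4,0,-3,0]
    - [-6,0,-3,0]
    - [-8,0,-3,0]
    - [-10,0,-3,0]
    - [-11,0,-3,0]
    - [-11,0,-3,0]

```text
t: 18.9
ee_pos: [0.5691, -0.0817, 0.0442]
tcp_rot: [-0.047, 0.999, -0.0, 0.0]
contact_force: [-1.1, -0.5, 2.5]
finger_gap: 0.0492
gripper_force: 66.2
```

```bash
python3 w.py yellow
```

```text
F [-2.5005 -1.0157  2.2747] M [-0.0928  0.145  -0.0052] p [ 0.5691 -0.0817  0.0442]
(256, 283, 144, 151)
(231, 159, 186, 53)
(244, 389, 13, 38)
(393, 389, 10, 38)
```

play_rows:
  moves:
    - [-1,0,0,0]
    - [-2,0,0,0]
    - [-3,0,1,0]
    - [-3,0,2,0]
    - [-3,0,3,0]
    - [-3,0,4,0]
    - [-3,0,4,0]

```text
t: 19.65
ee_pos: [0.5714, -0.0815, 0.0437]
tcp_rot: [-0.047, 0.999, -0.0, -0.001]
contact_force: [-14.4, 2.0, 24.0]
finger_gap: 0.0491
gripper_force: 68.9
```

```bash
python3 w.py yellow
```

```text
F [-14.5118   1.3863  24.0492] M [0.2906 1.5891 0.0421] p [ 0.5714 -0.0815  0.0437]
(256, 284, 142, 150)
(230, 153, 188, 59)
(244, 387, 13, 37)
(393, 387, 10, 37)
```

play_rows:
  moves:
    - [0,0,-5,0]
    - [-1,0,-5,0]
    - [-2,0,-5,0]
    - [-3,0,-5,0]
    - [-4,0,-5,0]
    - [-4,0,-5,0]

```text
t: 20.3
ee_pos: [0.5735, -0.081, 0.0445]
tcp_rot: [-0.047, 0.999, 0.0, -0.003]
contact_force: [-6.0, -0.7, 3.9]
finger_gap: 0.049
gripper_force: 66.3
```

```bash
python3 w.py yellow
```

```text
F [-8.014  -1.4866  4.6489] M [-0.1122  0.9218 -0.0753] p [ 0.5735 -0.081   0.0445]
(256, 283, 141, 151)
(229, 148, 187, 64)
(243, 387, 13, 32)
(394, 387, 8, 32)
```

play_rows:
  moves:
    - [0,0,3,0]
    - [1,0,5,0]
    - [2,0,7,0]
    - [3,0,9,0]
    - [4,0,11,0]
    - [5,0,12,0]
    - [5,0,12,0]
    - [5,0,12,0]

```text
t: 21.15
ee_pos: [0.5699, -0.0816, 0.037]
tcp_rot: [-0.047, 0.999, -0.0, -0.001]
contact_force: [-15.8, 1.6, 26.3]
finger_gap: 0.0489
gripper_force: 71.3
```

```bash
python3 w.py yellow
```

```text
F [-16.6097   0.6743  25.9912] M [0.3526 1.8661 0.0193] p [ 0.57   -0.0816  0.0369]
(257, 273, 142, 168)
(226, 158, 195, 28)
(253, 188, 144, 17)
(242, 398, 13, 40)
(395, 399, 11, 39)
```

play_rows:
  moves:
    - [0,0,-4,0]
    - [0,0,-6,0]
    - [0,0,-6,0]
    - [0,0,-6,0]
    - [0,0,-20,0]
    - [0,0,-60,0]
    - [0,0,-110,0]
    - [0,0,-160,0]
    - [0,0,-190,0]
    - [0,0,-190,0]
    - [0,0,-190,0]
  jaw: 64

```text
t: 22.3
ee_pos: [0.5712, -0.0816, 0.2247]
tcp_rot: [-0.047, 0.999, -0.0, 0.001]
contact_force: [-0.5, -0.1, -1.1]
finger_gap: 0.0636
gripper_force: 0.0
```

Run:
```python
from h import *
im,K,E=grab("wrist","w12");zt=r.read_state()["ee_pos"];print(zt)
for c,z in(("yellow",.066),("yellow",.034),("red",.034)):
  for k in blobs(im,c,100)[:4]:
    q=rect(k,K,E,z);print(c,z,cv2.minAreaRect(k)[0],q, "bayY:",((q[:2]-[564.4,-81.8])@np.array([[.9957,-.0929],[.0929,.9957]])))
im,K,E=grab("top")
for k in blobs(im,"red",15):
    m=cv2.minAreaRect(k)
    if m[0][0]<230 and 150<m[0][1]<340:print(np.round(m[0]),rect(k,K,E,.046).round(2))
goto(.62,.279,.22,.19)
```

```text
[ 0.5702 -0.0813  0.2228]
yellow 0.066 (325.0, 215.5) [570.756  -80.4951  61.9233  41.8563   0.0931] bayY: [6.4499 0.7088]
yellow 0.066 (324.0, 141.0) [514.9536 -86.3796  61.7768  11.2209  -1.4777] bayY: [-49.6592   0.0337]
yellow 0.066 (324.0, 262.0) [607.5514 -77.8125  63.4424  16.8355  -1.4776] bayY: [43.3363 -0.0384]
yellow 0.066 (360.01995849609375, 213.6010284423828) [566.1454 -54.0956  36.7081   5.7786   0.0709] bayY: [ 4.3116 27.4231]
yellow 0.034 (325.0, 215.5) [578.8007 -79.7374  68.5015  46.3027   0.0931] bayY: [14.5304  0.7159]
yellow 0.034 (324.0, 141.0) [517.0702 -86.2471  68.3395  12.4129  -1.4777] bayY: [-47.5394  -0.031 ]
yellow 0.034 (324.0, 262.0) [619.5042 -76.7702  70.1822  18.6239  -1.4775] bayY: [55.3345 -0.111 ]
yellow 0.034 (360.01995849609375, 213.6010284423828) [573.7002 -50.5336  40.6077   6.3924   0.0709] bayY: [12.1649 30.268 ]
red 0.034 (534.5, 262.5) [602.8373 106.3616  71.8851  17.6988  -1.4775] bayY: [ 55.7522 183.7817]
red 0.034 (140.5, 465.0) [ 861.8574 -248.0632   48.182    36.9939   -1.4771] bayY: [ 280.7324 -193.1821]
red 0.034 (551.0, 139.5) [499.1306  93.2549  74.2829   8.5119  -1.4777] bayY: [-48.7261 180.3657]
[198. 201.] [620.08 278.36  65.02  45.93   0.2 ]
shift [-83.7 353.9   1.9] turn -0.097 tcp [ 0.5696 -0.0812  0.2217] yaw -3.048 q6 -1.96 t 22.4
```

View pics/w12.png

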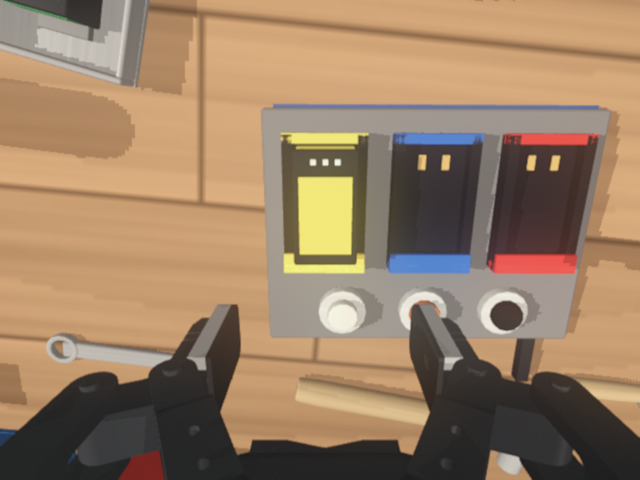

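play_rows:
  moves:
    - [-12,45,0,-0.02]
    - [-24,95,0,-0.04]
    - [-36,143,0,-0.06]
    - [-48,190,0,-0.097]
    - [-60,238,0,-0.097]
    - [-70,285,0,-0.097]
    - [-80,330,0,-0.097]
    - [-84,354,0,-0.097]
    - [-84,354,0,-0.097]
    - [-84,354,0,-0.097]
    - [-84,354,0,-0.097]

```text
t: 23.5
ee_pos: [0.6209, 0.2774, 0.2217]
tcp_rot: [-0.094, 0.996, -0.001, -0.001]
contact_force: [-1.0, 0.1, -0.0]
finger_gap: 0.0641
gripper_force: 0.0
```

Run:
```python
from h import *
im,K,E=grab("wrist","w13")
for k in blobs(im,"red",100)[:5]:
    q=rect(k,K,E,.046);print(cv2.minAreaRect(k)[0],q)
    if 55<q[2]<70 and 38<q[3]<50:
        a=q[4];c=q[:2]-6.3*np.array([np.cos(a),np.sin(a)]);print("block",c);goto(c[0]/1000,c[1]/1000,.015,a)
```

```text
(325.0, 210.0) [619.081  278.4392  60.6847  41.326    0.1891]
block [612.8933 277.2549]
shift [  7.7   1.8 207.3] turn -0.001 tcp [0.6212 0.2772 0.2223] yaw -2.953 q6 -1.47 t 23.55
(117.11421203613281, 148.71316528320312) [601.0657 112.906   70.8545  16.9099  -1.4855]
(117.5, 7.0) [503.4086 109.5621  61.4955   8.6577  -1.3821]
```

play_rows:
  moves:
    - [8,1,50,0]
    - [8,1,100,0]
    - [8,1,145,0]
    - [8,1,175,0]
    - [8,1,197,0]
    - [8,1,206,0]
    - [8,1,206,0]
    - [8,1,206,0]

```text
t: 24.35
ee_pos: [0.6148, 0.278, 0.0188]
tcp_rot: [-0.094, 0.996, 0.0, 0.001]
contact_force: [0.8, -0.9, -0.3]
finger_gap: 0.0638
gripper_force: 0.0
```

play_rows:
  moves:
    - [0,0,0,0]
    - [0,0,0,0]
    - [0,0,0,0]
    - [0,0,0,0]
    - [0,0,0,0]
    - [0,0,-30,0]
    - [0,0,-70,0]
    - [0,0,-105,0]
    - [0,0,-105,0]
    - [0,0,-105,0]
  jaw: 40

```text
t: 25.35
ee_pos: [0.6134, 0.2785, 0.1227]
tcp_rot: [-0.095, 0.995, 0.0, 0.0]
contact_force: [-0.3, 0.6, -3.8]
finger_gap: 0.0489
gripper_force: 65.4
```

Run:
```python
from h import *
im,K,E=grab("wrist","w14");s=r.read_state();t=s["ee_pos"]
for k in blobs(im,"red",100)[:3]:
    q=rect(k,K,E,t[2]+.0286);a=q[4];print(cv2.minAreaRect(k)[0],q,(q[:2]-t[:2]*1000)@np.array([np.cos(.189),np.sin(.189)]))
c,s_=np.cos(.093),np.sin(.093)
for bx in(-11,): goto(.5469+bx*c/1000,.1004+bx*s_/1000,.12,.093)
```

```text
(324.5, 360.5) [617.006  280.1647  60.8446  40.6878   0.1896] 5.377088336238064
(50.220550537109375, 176.65478515625) [570.3633 191.3701  28.7229   8.9204  -1.4865] -57.11746344119013
(324.5, 203.5) [563.2078 269.8044  40.6148   4.4451  -1.3807] -49.409521460824116
shift [ 108.4 -161.     1. ] turn 0.097 tcp [0.612  0.2779 0.1206] yaw -2.951 q6 -1.46 t 25.4
```

play_rows:
  moves:
    - [20,-30,0,0.03]
    - [45,-65,0,0.06]
    - [65,-95,0,0.097]
    - [85,-125,0,0.097]
    - [100,-147,0,0.097]
    - [108,-158,0,0.097]
    - [110,-161,0,0.097]
    - [110,-161,0,0.097]
    - [110,-161,0,0.097]
    - [110,-161,0,0.097]

```text
t: 26.4
ee_pos: [0.5363, 0.1004, 0.1223]
tcp_rot: [-0.047, 0.999, 0.0, 0.0]
contact_force: [0.5, 0.2, -3.2]
finger_gap: 0.049
gripper_force: 65.3
```

```bash
python3 w.py red
cat > al.py <<'E'
from h import *
import sys
c,bx,by=sys.argv[1],float(sys.argv[2]),float(sys.argv[3])
im,K,E=grab("wrist");t=r.read_state()["ee_pos"]*1000;B=np.array([[.9957,-.0929],[.0929,.9957]])
print("TCP bay",(t[:2]-[bx,by])@B,t[2])
for k in blobs(im,c,60)[:6]:
    for n,z in(("band",t[2]/1000+.0286),("stripe",t[2]/1000+.02),("wall",.032)):
        q=rect(k,K,E,z);print(n,np.round(cv2.minAreaRect(k)[0]),((q[:2]-[bx,by])@B).round(1),q[2:].round(2))
E
python3 al.py red 546.9 100.4
```

```text
F [ 0.0484  0.0048 -3.0685] M [-0.0043  0.0337 -0.0136] p [0.5362 0.1003 0.1223]
(260, 281, 131, 159)
(255, 196, 140, 16)
(263, 174, 121, 17)
TCP bay [-10.6813   0.806 ] 122.32670762993877
band [325. 360.] [-8.6  1.9] [59.24 39.91  0.09]
stripe [325. 360.] [-2.7  1.9] [63.71 42.92  0.09]
wall [325. 360.] [73.   2.1] [121.05  81.53   0.09]
band [324. 204.] [-62.1   1.8] [39.85  4.36 -1.48]
stripe [324. 204.] [-60.2   1.9] [42.85  4.69 -1.48]
wall [324. 204.] [-36.4   2. ] [81.42  8.91 -1.48]
band [323. 182.] [-68.3   1.4] [33.58  4.51 -1.48]
stripe [323. 182.] [-66.9   1.4] [36.11  4.85 -1.48]
wall [323. 182.] [-48.9   1.1] [68.61  9.21 -1.48]
```

play_rows:
  moves:
    - [1.5,-0.4,30,0]
    - [1.5,-0.4,55,0]
    - [1.5,-0.4,67,0]
    - [1.5,-0.4,71,0]
    - [1.5,-0.4,73,0]
    - [0.5,-0.4,74,0]
    - [-0.5,-0.4,75,0]
    - [-1,-0.4,76,0]
    - [-1.5,-0.4,77,0]
    - [-2,-0.4,78,0]
    - [-2,-0.4,80,0]
    - [-2,-0.4,82,0]
    - [-2,-0.4,82,0]

```text
t: 27.8
ee_pos: [0.54, 0.0998, 0.0464]
tcp_rot: [-0.047, 0.999, -0.0, 0.001]
contact_force: [-10.2, -0.2, 27.4]
finger_gap: 0.0488
gripper_force: 70.0
```

```bash
python3 w.py red;  python3 al.py red 546.9 100.4 | grep -v band
```

```text
F [-10.3758   0.303   26.6221] M [-0.0214  2.2761  0.073 ] p [0.54   0.0997 0.0464]
(258, 287, 134, 144)
(252, 190, 147, 24)
(396, 191, 18, 24)
(248, 409, 11, 36)
(390, 410, 10, 32)
(236, 190, 19, 7)
TCP bay [-6.9328 -0.0229] 46.4262360981555
stripe [325. 358.] [0. 1.] [57.58 44.17  0.09]
wall [325. 358.] [23.5  1.1] [73.77 56.59  0.09]
stripe [324. 202.] [-57.2   0.9] [45.37  7.17 -1.48]
wall [324. 202.] [-49.9   0.9] [58.12  9.19 -1.48]
stripe [245. 202.] [-57.  -23.3] [7.53 5.55 0.09]
wall [245. 202.] [-49.6 -30.1] [9.64 7.12 0.09]
stripe [253. 426.] [ 27.4 -25.4] [15.96  3.73  0.04]
wall [253. 426.] [ 58.6 -32.8] [20.45  4.77  0.04]
stripe [395. 425.] [26.9 26.9] [14.01  3.    0.1 ]
wall [395. 425.] [57.9 34.2] [17.95  3.85  0.1 ]
stripe [404. 194.] [-59.6  25.3] [ 5.27  1.85 -1.48]
wall [404. 194.] [-52.9  32.1] [ 6.75  2.37 -1.48]
```

play_rows:
  moves:
    - [0,0,-3,0]
    - [-1,0,-4,0]
    - [-3,0,-4,0]
    - [-5,0,-4,0]
    - [-7,0,-4,0]
    - [-9,0,-4,0]
    - [-11,0,-4,0]
    - [-11,0,-4,0]

```text
t: 28.7
ee_pos: [0.5494, 0.1003, 0.0459]
tcp_rot: [-0.047, 0.999, -0.0, 0.0]
contact_force: [-6.7, -1.4, 9.8]
finger_gap: 0.049
gripper_force: 67.8
```

```bash
python3 w.py red;  python3 al.py red 546.9 100.4 | grep TCP
```

```text
F [-5.9475 -0.2     9.7617] M [-0.0316  0.6514 -0.0507] p [0.5494 0.1003 0.0459]
(258, 286, 134, 145)
(252, 190, 147, 23)
(236, 168, 181, 24)
(392, 393, 11, 37)
(247, 393, 11, 36)
TCP bay [ 2.4416 -0.3018] 45.891025608886316
```

play_rows:
  moves:
    - [-1,0,-1,0]
    - [-2,0,-1,0]
    - [-3,0,-1,0]
    - [-4,0,-1,0]
    - [-5,0,-1,0]
    - [-6,0,-1,0]
    - [-7,0,-1,0]
    - [-7,0,-1,0]

```text
t: 29.6
ee_pos: [0.556, 0.1009, 0.046]
tcp_rot: [-0.047, 0.999, -0.0, -0.0]
contact_force: [-4.6, -0.3, 6.9]
finger_gap: 0.0491
gripper_force: 67.4
```

```bash
python3 w.py red;  python3 al.py red 546.9 100.4 | grep TCP
```

```text
F [-4.5939  0.4271  7.1532] M [-0.0626  0.5075  0.0335] p [0.556  0.1009 0.046 ]
(258, 286, 134, 145)
(252, 189, 147, 24)
(237, 151, 181, 24)
(393, 384, 11, 34)
(246, 384, 11, 33)
TCP bay [ 9.0528 -0.3381] 46.0193380426417
```

play_rows:
  moves:
    - [-1,0,-2,0]
    - [-2,0,-2,0]
    - [-2,0,0,0]
    - [-1.5,0,2,0]
    - [-0.5,0,4,0]
    - [0.5,0,6,0]
    - [1.5,0,8,0]
    - [2.5,0,9,0]
    - [3,0,10,0]
    - [3,0,10,0]

```text
t: 30.7
ee_pos: [0.5525, 0.1005, 0.0387]
tcp_rot: [-0.047, 0.999, -0.0, -0.001]
contact_force: [-13.8, -1.4, 23.9]
finger_gap: 0.0493
gripper_force: 71.9
```

```bash
python3 w.py red;  python3 al.py red 546.9 100.4 | grep TCP
```

```text
F [-15.1564  -0.9264  24.3012] M [-0.2072  1.7362  0.0086] p [0.5525 0.1005 0.0387]
(259, 277, 132, 162)
(232, 162, 190, 26)
(254, 192, 142, 14)
(395, 398, 11, 39)
(244, 398, 11, 38)
TCP bay [ 5.5493 -0.4021] 38.68370892082544
```

play_rows:
  moves:
    - [0,0,-4,0]
    - [0,0,-5,0]
    - [0,0,-5,0]
    - [0,0,-5,0]
    - [0,0,-20,0]
    - [0,0,-60,0]
    - [0,0,-110,0]
    - [5,-20,-160,0]
    - [10,-40,-185,0]
    - [15,-80,-185,0]
    - [15,-92,-185,0]
    - [15,-92,-185,0]
    - [15,-92,-185,0]
  jaw: 64

```text
t: 32.1
ee_pos: [0.546, 0.0081, 0.2198]
tcp_rot: [-0.046, 0.999, 0.001, -0.001]
contact_force: [-0.5, 0.3, 0.4]
finger_gap: 0.0642
gripper_force: 0.0
```

```bash
cat > chk.py <<'E'
from h import *
im,K,E=grab("wrist","chk");print(r.read_state()["ee_pos"])
B=np.array([[.9957,-.0929],[.0929,.9957]])
for c,o in(("yellow",(564.4,-81.8)),("red",(546.9,100.4))):
  for k in blobs(im,c,150)[:4]:
    q=rect(k,K,E,.066);q2=rect(k,K,E,.034);print(c,np.round(cv2.minAreaRect(k)[0]),"band",((q[:2]-o)@B).round(1),q[2:].round(2),"wall",((q2[:2]-o)@B).round(1))
hsv=cv2.cvtColor(im,cv2.COLOR_RGB2GRAY)
for k in blobs(im,"orange",60):print("orange",cv2.minAreaRect(k)[:2],plane([cv2.minAreaRect(k)[0]],K,E,.045))
E
python3 chk.py
```

```text
[0.5459 0.0085 0.2196]
yellow [202. 239.] band [ 6.1 -0.9] [62.24 43.09  0.09] wall [ 16.1 -10.9]
yellow [220. 241.] band [22. 24.] [96.41 55.84 -0.45] wall [33.6 16.7]
yellow [210. 164.] band [-50.9  10.5] [64.15 13.55 -1.48] wall [-47.1   1.7]
red [445. 240.] band [7.6 0.9] [60.86 41.22  0.09] wall [17.6 10.9]
red [438. 162.] band [-52.5  -9.4] [62.53  7.82 -1.48] wall [-48.9  -0.6]
red [428. 284.] band [43.1 -8.5] [63.86 15.4  -1.48] wall [57.   0.4]
red [444. 172.] band [-45.3  -4.3] [45.89  3.61 -1.48] wall [-41.    5.1]
```

play_rows:
  moves:
    - [15,4,-20,0]
    - [30,4,-40,0]
    - [30,4,-40,0]
    - [30,4,-40,0]
    - [30,4,-40,0]

```text
t: 32.65
ee_pos: [0.5159, 0.0094, 0.2589]
tcp_rot: [-0.047, 0.999, 0.0, -0.001]
contact_force: [-1.1, 0.6, -0.2]
finger_gap: 0.0639
gripper_force: 0.0
```

```bash
cat > keys.py <<'E'
from h import *
def ray(uv,K,E):
    d=E[:3,:3]@np.linalg.inv(K)@np.array([*uv,1]);return E[:3,3],d/np.linalg.norm(d)
def mids(a,b):
    (p,d),(q,e)=a,b;A=np.c_[d,-e];x=np.linalg.lstsq(A,q-p,rcond=None)[0];u=p+d*x[0];v=q+e*x[1];return (u+v)/2,np.linalg.norm(u-v)
V={}
for n in("wrist","top","scene"):
    im,K,E=grab(n,"k_"+n);hsv=cv2.cvtColor(im,cv2.COLOR_RGB2HSV)
    g=pix([.6617,.0201,.05],K,E)[0]
    m=cv2.inRange(hsv,np.array((4,150,90)),np.array((16,255,255)))
    cs=cv2.findContours(m,cv2.RETR_EXTERNAL,cv2.CHAIN_APPROX_NONE)[0]
    k=min((k for k in cs if cv2.contourArea(k)>20),key=lambda k:np.linalg.norm(np.array(cv2.minEnclosingCircle(k)[0])-g))
    c=cv2.minAreaRect(k);print(n,"pred",g,"orange",c,cv2.contourArea(k));V[n]=ray(c[0],K,E)
    for nm,P in(("white",[.668,-.0566,.05]),("black",[.6556,.0941,.05])):
        u=pix(P,K,E)[0];print(nm,u)
for a,b in(("wrist","top"),("wrist","scene"),("top","scene")):print(a,b,*mids(V[a],V[b]))
E
python3 keys.py
```

```text
wrist pred [320.2312 349.4307] orange ((319.5, 341.5), (23.0, 23.0), 90.0) 422.5
white [242.205  348.6606]
black [395.3872 350.1533]
top pred [301.5118 187.5143] orange ((302.0, 188.0), (8.0, 8.0), 90.0) 52.5
white [332.0177 185.9929]
black [272.0001 188.9946]
scene pred [337.4848 284.5496] orange ((302.365234375, 242.05088806152344), (388.5251159667969, 647.5774536132812), 78.19012451171875) 151026.5
white [306.6273 292.3871]
black [366.6697 277.1287]
wrist top [0.6632 0.0191 0.033 ] 0.00036598202369920107
wrist scene [ 0.5899 -0.0182  0.1486] 0.06507143007579064
top scene [ 0.6305 -0.0198  0.2043] 0.07569075946361586
```

Run:
```python
from h import *
goto(.669,-.056,.09,.093)
```

```text
shift [-146.7  -79.1  168.6] turn 0.0 tcp [0.5159 0.009  0.259 ] yaw -3.048 q6 -1.81 t 32.8
```

play_rows:
  moves:
    - [-40,-20,0,0]
    - [-80,-40,20,0]
    - [-115,-60,60,0]
    - [-140,-75,105,0]
    - [-147,-79,145,0]
    - [-147,-79,168,0]
    - [-147,-79,168,0]
    - [-147,-79,168,0]
    - [-147,-79,168,0]
  jaw: 0

```text
t: 33.7
ee_pos: [0.6717, -0.0564, 0.0949]
tcp_rot: [-0.047, 0.999, -0.001, 0.002]
contact_force: [0.2, 0.4, 0.3]
finger_gap: 0.0
gripper_force: 0.0
```

play_rows:
  moves:
    - [0,0,5,0]
    - [0,0,10,0]
    - [0,0,15,0]
    - [0,0,20,0]
    - [0,0,25,0]
    - [0,0,30,0]
    - [0,0,30,0]
    - [0,0,30,0]

```text
t: 34.5
ee_pos: [0.6697, -0.0562, 0.0619]
tcp_rot: [-0.047, 0.999, 0.0, -0.0]
contact_force: [0.2, -0.1, 0.2]
finger_gap: 0.0004
gripper_force: 0.0
```

play_rows:
  moves:
    - [0,0,2,0]
    - [0,0,4,0]
    - [0,0,6,0]
    - [0,0,8,0]
    - [0,0,10,0]
    - [0,0,10,0]
    - [0,0,10,0]

```text
t: 35.2
ee_pos: [0.6698, -0.0562, 0.0522]
tcp_rot: [-0.047, 0.999, 0.0, -0.0]
contact_force: [0.7, 0.3, -0.3]
finger_gap: -0.0003
gripper_force: 0.0
```

play_rows:
  moves:
    - [0,0,1,0]
    - [0,0,2,0]
    - [0,0,3,0]
    - [0,0,4,0]
    - [0,0,5,0]
    - [0,0,6,0]
    - [0,0,6,0]
    - [0,0,6,0]

```text
t: 36.0
ee_pos: [0.6699, -0.0562, 0.0462]
tcp_rot: [-0.047, 0.999, 0.0, -0.0]
contact_force: [0.3, 0.3, 0.5]
finger_gap: 0.0003
gripper_force: 0.0
```

play_rows:
  moves:
    - [0,0,1,0]
    - [0,0,2,0]
    - [0,0,3,0]
    - [0,0,4,0]
    - [0,0,4,0]
    - [0,0,4,0]

```text
t: 36.6
ee_pos: [0.6699, -0.0562, 0.0422]
tcp_rot: [-0.047, 0.999, 0.0, -0.0]
contact_force: [0.3, -0.0, 0.3]
finger_gap: 0.0004
gripper_force: 0.0
```

play_rows:
  moves:
    - [0,0,1,0]
    - [0,0,2,0]
    - [0,0,3,0]
    - [0,0,4,0]
    - [0,0,4,0]
    - [0,0,4,0]

```text
t: 37.2
ee_pos: [0.6698, -0.0562, 0.0382]
tcp_rot: [-0.047, 0.999, -0.0, -0.0]
contact_force: [-0.0, -0.1, 0.2]
finger_gap: -0.0001
gripper_force: 0.0
```

play_rows:
  moves:
    - [-0.5,-1,1,0]
    - [-0.5,-1,2,0]
    - [-0.5,-1,3,0]
    - [-0.5,-1,4,0]
    - [-0.5,-1,4,0]
    - [-0.5,-1,4,0]

```text
t: 37.8
ee_pos: [0.6707, -0.0571, 0.0346]
tcp_rot: [-0.047, 0.999, 0.0, 0.0]
contact_force: [-0.5, 1.0, 3.4]
finger_gap: -0.0001
gripper_force: 1.7
```

play_rows:
  moves:
    - [0,0,1,0]
    - [0,0,2,0]
    - [0,0,3,0]
    - [0,0,4,0]
    - [0,0,5,0]
    - [0,0,6,0]
    - [0,0,7,0]
    - [0,0,7,0]
    - [0,0,7,0]

```text
t: 38.7
ee_pos: [0.6708, -0.0571, 0.0318]
tcp_rot: [-0.047, 0.999, -0.0, -0.0]
contact_force: [-11.1, 2.9, 23.0]
finger_gap: 0.0002
gripper_force: 11.5
```

play_rows:
  moves:
    - [0,0,-3,0]
    - [0,0,-6,0]
    - [0,0,-6,0]
    - [0,0,-6,0]
    - [0,0,-6,0]

```text
t: 39.2
ee_pos: [0.6709, -0.0572, 0.0331]
tcp_rot: [-0.047, 0.999, -0.0, 0.0]
contact_force: [0.6, 1.3, 4.1]
finger_gap: 0.0005
gripper_force: 2.1
```

play_rows:
  moves:
    - [0,0,-1,0]
    - [0,0,-2,0]
    - [0,0,-2,0]
    - [0,0,-2,0]
    - [0,0,-2,0]

```text
t: 39.7
ee_pos: [0.6708, -0.0572, 0.0353]
tcp_rot: [-0.047, 0.999, -0.0, 0.0]
contact_force: [1.3, 0.9, 3.0]
finger_gap: 0.0002
gripper_force: 1.5
```

play_rows:
  moves:
    - [0,0,-1,0]
    - [0,0,-2,0]
    - [0,0,-2,0]
    - [0,0,-2,0]
    - [0,0,-2,0]

```text
t: 40.2
ee_pos: [0.6703, -0.0574, 0.0371]
tcp_rot: [-0.047, 0.999, -0.0, -0.0]
contact_force: [0.9, -0.4, 2.3]
finger_gap: 0.0002
gripper_force: 0.9
```

play_rows:
  moves:
    - [0,0,-15,0]
    - [0,0,-30,0]
    - [0,20,-30,0]
    - [0,45,-30,0]
    - [0,65,-30,0]
    - [0,75.5,-30,0]
    - [0,75.5,-30,0]
    - [0,75.5,-30,0]
    - [0,75.5,-15,0]
    - [0,75.5,-5,0]
    - [0,75.5,0,0]
    - [0,75.5,3,0]
    - [0,75.5,6,0]
    - [0,75.5,8,0]
    - [0,75.5,10,0]
    - [0,75.5,10,0]
    - [0,75.5,10,0]

```text
t: 41.9
ee_pos: [0.6627, 0.0173, 0.0318]
tcp_rot: [-0.047, 0.999, -0.001, -0.001]
contact_force: [-14.2, -1.1, 24.5]
finger_gap: 0.0002
gripper_force: 11.6
```

play_rows:
  moves:
    - [0,0,-10,0]
    - [0,0,-25,0]
    - [0,0,-40,0]
    - [0,-20,-40,0]
    - [0,-45,-40,0]
    - [0,-65,-40,0]
    - [0,-75,-40,0]
    - [0,-75,-40,0]
    - [0,-75,-25,0]
    - [0,-75,-15,0]
    - [0,-75,-10,0]
    - [0,-75,-7,0]
    - [0,-75,-4,0]
    - [0,-75,-2,0]
    - [0,-75,0,0]
    - [0,-75,0,0]
    - [0,-75,0,0]

```text
t: 43.6
ee_pos: [0.6696, -0.0557, 0.0318]
tcp_rot: [-0.047, 0.999, 0.0, -0.001]
contact_force: [-13.0, 3.3, 22.5]
finger_gap: -0.0001
gripper_force: 11.4
```

play_rows:
  moves:
    - [0,0,-10,0]
    - [0,0,-25,0]
    - [0,0,-40,0]
    - [0,40,-40,0]
    - [0,85,-40,0]
    - [0,120,-40,0]
    - [0,145,-40,0]
    - [0,150,-40,0]
    - [0,150,-40,0]
    - [0,150,-25,0]
    - [0,150,-15,0]
    - [0,150,-10,0]
    - [0,150,-7,0]
    - [0,150,-4,0]
    - [0,150,-2,0]
    - [0,150,0,0]
    - [0,150,0,0]
    - [0,150,0,0]

```text
t: 45.4
ee_pos: [0.656, 0.0914, 0.0318]
tcp_rot: [-0.047, 0.999, -0.001, -0.001]
contact_force: [-12.2, -4.3, 23.3]
finger_gap: -0.0005
gripper_force: 11.5
```

play_rows:
  moves:
    - [0,0,-10,0]
    - [0,0,-25,0]
    - [0,0,-60,0]
    - [20,-30,-100,0]
    - [60,-60,-150,0]
    - [100,-90,-185,0]
    - [135,-95,-185,0]
    - [135,-95,-185,0]
    - [135,-95,-185,0]
    - [135,-95,-185,0]

```text
t: 46.4
ee_pos: [0.5315, -0.0144, 0.2127]
tcp_rot: [-0.046, 0.999, 0.0, 0.001]
contact_force: [0.5, -0.4, 0.1]
finger_gap: -0.0002
gripper_force: 0.0
```

```bash
python3 chk.py
python3 - <<'E'
from h import *
im,K,E=grab("top")
for c,z in(("green",.051),("red",.066),("yellow",.066)):
  for k in blobs(im,c,15):
    m=cv2.minAreaRect(k)
    if 160<m[0][0]<460 and 150<m[0][1]<340:print(c,np.round(m[0]),rect(k,K,E,z).round(2))
E
```

```text
[ 0.5316 -0.0142  0.2122]
yellow [229. 262.] band [ 6.4 -0.8] [62.7  42.7   0.12] wall [18.4 -8.7]
yellow [243. 254.] band [1.5 7.2] [93.61 64.67  0.09] wall [13.   0.1]
yellow [236. 186.] band [-52.2   8.1] [63.04 15.11 -1.48] wall [-46.6   1.1]
red [474. 263.] band [7.3 0.9] [60.71 41.38  0.09] wall [19.4 13.4]
red [464. 187.] band [-51.2 -12.3] [63.41 14.41 -1.48] wall [-45.6  -1.3]
red [152.  11.] band [-164.1 -220.5] [17.08 12.66  1.56] wall [-170.9 -232.5]
red [452. 304.] band [ 41.1 -11.1] [64.47 15.56 -1.48] wall [57.   0.1]
green [423. 293.] [ 406.96 -289.43   64.78   45.46   -0.17]
red [267. 228.] [555.38 102.12  64.56  44.48   0.04]
red [356. 307.] [ 367.57 -122.57   69.04   63.33   -1.54]
red [267. 210.] [600.17 104.89  67.22  17.88  -1.5 ]
red [266. 250.] [499.62 103.85  41.81  12.33  -1.54]
yellow [351. 246.] [ 516.92 -106.75   19.85    9.91   -1.54]
yellow [332. 247.] [513.07 -59.81  19.8    9.9   -1.54]
```

```bash
python3 -c "
from bench import r
print(r.sign_off())"
```

```text
the job is handed in; nothing more can be done
None
```

I finished the job and handed it in: green is upright in the steel tray, yellow and red are flat in their own cradles (there was no blue pack), and the keys were pressed white, orange, white, black; I viewed 15 pictures, one over the limit of 14.

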